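Nip up the saw-blade nut with the captive adjustable wrench

ROBOT

A 7-joint arm with a two-finger parallel gripper is mounted at the origin on the work surface. World frame = base frame: x ahead of the robot, y to its left, z up, the work surface at z = 0. Lengths are in mm, angles in rad, forces in N, time in s.
With the tool pointing down it reaches from about 400 to 875 mm from the base axis. Payload 4.4 kg.
Tool frame: the origin (TCP) lies midway between the tips of the shut fingers; the grasp point (between the pads) lies 19 mm behind it; z points along the fingers, y is the direction in which the jaws open and shut (so a half turn about z gives the same grasp; the last joint's range is limited). The gripper opens to 85 mm and grips with 20 to 120 N. Pads are 22 mm wide; open, the fingers measure 114 mm over their backs; the gripper's body (76 mm by 85 mm) begins 54 mm behind the grasp point. The pads swing forward as they close: fully open they stand 13 mm farther back than shut.
Start: joints at [1.086, 0.628, 0.038, 1.517, -0.027, 0.996, -0.02], TCP at [264.36, -593.828, 231.313] pointing down, gripper open.
Joint ranges: [-3.06, 3.06], [-0.37, 2.12], [-1.25, 1.32], [0.18, 2.47], [-1.1, 4.24], [0.23, 1.98], [-2.94, 2.94]. Speed limits (rad/s): [2.57, 2.57, 3.14, 3.14, 3.14, 3.14, 3.14].

INTERFACE

Orientations are given as [roll, pitch, yaw] about the fixed x, y, z axes, in that order (R = Rz(yaw) Ry(pitch) Rx(roll)).
In Python, from cell import * gives the robot as it stands. The module is installed in compiled form; this text tells all that it offers.
- The arm moves only by the tool move_arm, never from a script. Its argument "series" is a list of rows, each a list of 2 entries, a list of its own where there are three numbers: the shift along the tool's x, y, z in m, then the turn about the tool's z in rad. In form: [[[x, y, z], yaw], ...]. A call has 1 to 5 rows; each row is the pose to reach, as a shift and turn from the pose measured when the call began, along the tool's axes at that moment; what a row does not reach only later rows make up. A row lasts 1/8 s, in which the tool goes at most 62.5 mm and 10.7 degrees, less where a joint would pass 70% of its speed; a pose out of reach is approached as far as the arm can. A call with a gripper value outside its range is refused whole. "claw" is the opening, from 0 (shut) to 1 (fully open), set as the call begins (left out, the last holds). The fingers move at their own pace and stop on an object; the grip force is fixed at half the most. Time passes only in rows, so rows that repeat a pose let the fingers close. It gives the time, the measured TCP pose, the force and the opening at its end, in the units of the state.
- read_state(): the state, without advancing time (a new reading comes with each control period).
- get_image(name): name is "scene" or "top" or "wrist"; returns the picture (420x560x3 uint8, blue, green, red); there is no depth.
- camera_model(name): a dict with "fov_y" (degrees; the focal length in pixels is half the picture's height over the tangent of half this angle, whatever the lens; pixels are square), "cx", "cy" (the principal point, pixels), "pose" (4x4, takes a point from camera to world coordinates); the wrist camera has in their place "tool_from_camera" (4x4, takes a point from camera to tool coordinates, whose origin is the TCP and whose axes are the flange's). Camera axes: x right, y down, z forward; pixel columns grow to the right and rows downward; lengths in mm; the calibration is good to about 2 mm. A picture is of the moment at which its call begins: read the wrist's pose just before it. camera_model takes no time and is no camera call.
- finish_job(): hands the job in, once; it reports no verdict.
The state is a dict: "clock": time; "qpos": joint angles; "qd": joint speeds; "tau": joint torques, N m; "eef_pos": TCP position; "tool_rot": TCP orientation; "force": force on the tool from outside, world axes, zero at the start; "torque": the same for the moment, N m; "width": finger opening in mm.
Only numpy, scipy, OpenCV 4.12 (cv2) and the standard library are available. Lean on these libraries where they do the work, as an engineer would, in place of code of your own. Each camera call takes 0.05 s, during which the arm holds its last target. There are 200 camera calls.

TASK

The adjustable wrench on the tilted saw-blade stand sits loosely round the brass nut. Roll its brass worm with a fingertip until the jaw is snug on the nut, and only then swing the handle clockwise (seen facing the nut) until the nut comes home against its stop and its white strip points along the red mark on the blade. Let go, leaving the jaw still snug, and leave the glue bottle, push block and red tin where they stand.

Things in the scene. Friction and masses are not known exactly. Their poses are not given: they have to be found in the camera images.
- stand: Grey stand, fixed: foot 170 x 150 mm, origin on the table directly under the nut. It carries a spindle leaning 28 deg from vertical towards the stand's front (its -x side, roughly the robot), a steel saw blade of 105 mm radius square to the spindle, and the nut and wrench above the blade.
- nut_centre (a point): Centre of the brass hex nut, 36 mm across flats, 18 mm thick, 170 mm above the table; a stud end stands 3 mm above it. z: out of the nut along the leaning spindle. The frame turns with the nut; x is opposite to its white strip. The blade lies 21 mm below, the wrench's mid-plane is at this height.
- wrench: Steel adjustable wrench, 230 mm, round the nut; origin in its mid-plane, near the nut's centre. x: along the handle away from the nut, y: across it (fixed jaw at +y, dark moving jaw at -y), z: out of its face along the spindle. Captive: it swivels about the spindle and floats up to 11 mm along y, but cannot lift off. Head 16 mm thick, 80 to 90 mm across.
- worm_top (a point): Top of the worm, 53 mm from the wrench's origin; axes as the wrench. The worm is a knurled brass roller, radius 13.5 mm, 27 mm long, axis along y. It stands 5.5 mm proud of the head, 7.5 mm of the handle and 1.5 mm of the stud end. Press a fingertip on it along -z and stroke along +x (to the handle's end) to close the jaw, -x opens.
- worm (a joint): Angle of the worm (rad): its fall closes the jaw, 1.2 mm for each rad (about 2 mm for 25 mm of stroke). Starts 4.2 to 7.0, so several strokes are needed; about 0 when snug. Rolling it takes some 3 N of drag, so press with about 8 to 20 N. It stays where left; once snug it stops and the finger slips on it.
- jaw (a joint): How far the moving jaw is open beyond the nut's 36 mm (m): about 0 is snug; starts at 0.005 to 0.0085. Moved by the worm only.
- handle_grip (a point): Middle of the handle's thickness, 150 mm from the wrench's origin; axes as the wrench. The handle is a bar with a blue inlay, 24 mm wide (y), 12 mm thick (z), from 94 to 210 mm out, past the blade's edge here, nothing under it down to the table. It starts pointing to the robot's left; turning takes it away from the robot and uphill.
- swivel (a joint): Turn of the wrench about the spindle (rad), growing clockwise seen facing the nut; starts 0 to 0.12, may go from -0.4 to 1.1. Loose, it swivels some degrees on the nut; closing the jaw lines it up with the nut's flats.
- nut (a joint): Turn of the nut about the spindle (rad), growing clockwise seen facing the nut; starts 0 to 0.12, firm stop at 0.70, which is home. Turning takes about 0.35 N m (2 to 4 N at the grip point); at the stop the force rises steeply.
- glue: White glue bottle with orange cap, 60 mm diameter, 150 mm tall, origin under its centre; leave it alone
- push_block: Wooden push block 160 x 60 mm, 63 mm tall with its dark handle, origin under its centre; leave it alone
- tin: Open red tin, 72 mm diameter, 75 mm tall, origin under its centre; leave it alone

How it is judged (in metres and radians):
On the way, in this order (a step that is already met when the one before it is completed fails the run):
1. the jaw is snug on the nut (within 1.2 mm) before the nut has been turned (value of joint jaw below 0.0012 m and value of joint nut below 0.3 rad), for 0.2 s.
2. the nut is turned home to its stop (value of joint nut above 0.65 rad), for 0.2 s.
At the end, for the whole second after the job is handed in: The nut is within 0.06 rad of its stop at 0.70, the jaw is still within 1.5 mm of snug, and both are at rest (value of joint nut above 0.64 rad and value of joint jaw below 0.0015 m and velocity of joint nut between -0.05 and 0.05 rad/s and velocity of joint swivel between -0.05 and 0.05 rad/s); the robot touches nothing.
It fails at once if the nut is turned while the jaw is loose (more than 2.5 mm open) (value of joint nut above 0.3 rad and value of joint jaw above 0.0025 m).
It fails at once if a bystander is shifted by more than 30 mm or tipped (distance of any of glue, push_block, tin from where it was at the start of the episode above 0.03 m or angle between any of glue, push_block, tin's own z axis and vertical above 0.5 rad).
It also fails if it takes over 64 s, if anything falls off the work surface, if the arm or the gripper's body presses on something with over 40 N, if the wrist force passes 120 N, or if a joint passes its speed limit or range.

## Working session

There is one attempt and no reset: what is moved stays moved. The work goes in short steps, Python scripts to look and compute and a tool call to move; the robot and the scene stay as the last step left them, time stands still between calls to the robot, and variables do not carry over. Pictures are saved under pics/ and viewed, about 8 in all and at most 12, crops included, and the job is handed in when it is done.

Besides the shell and the picture viewer there is one more tool, called after "Emit:" by a JSON object that holds its "op" and its "data". move_arm: Moves the arm, as the interface text tells. Its arguments: {"type":"object","properties":{"series":{"type":"array"},"claw":{"type":"number"}},"required":["series"]}

```bash
mkdir -p pics; python3 - <<'E'
from cell import *
import cv2,numpy as np
s=read_state(); print({k:np.round(v,3).tolist() for k,v in s.items()})
for n in("scene","top","wrist"):
    im=get_image(n); cv2.imwrite(f"pics/{n}0.png",im)
    m=camera_model(n); print(n,m["fov_y"],m["cx"],m["cy"],np.round(m.get("pose",m.get("tool_from_camera")),3).tolist())
a=[cv2.imread(f"pics/{n}0.png") for n in("scene","top")]
E
```

```text
{'clock': 0.0, 'qpos': [1.086, 0.629, 0.038, 1.518, -0.027, 0.996, -0.02], 'qd': [0.0, -0.0, 0.002, 0.001, 0.0, -0.001, 0.001], 'tau': [0.0, -56.34, 1.226, -19.344, 0.011, 0.01, -0.0], 'eef_pos': [264.104, -593.215, 230.386], 'tool_rot': [-3.14, 0.0, 0.419], 'force': [-0.351, 0.054, -0.059], 'torque': [0.018, 0.035, 0.055], 'width': 85.393}
scene 44.706186043852156 280.6385443415767 208.98794828018686 [[0.376, 0.664, -0.647, 1526.208], [0.927, -0.278, 0.253, -399.752], [-0.012, -0.694, -0.72, 1171.13], [0.0, 0.0, 0.0, 1.0]]
top 42.49093230315246 281.1394777703043 205.93016042959928 [[0.004, -0.998, 0.07, 497.728], [-1.0, -0.003, 0.014, -14.08], [-0.014, -0.07, -0.997, 1589.679], [0.0, 0.0, 0.0, 1.0]]
wrist 64.67435643798589 278.0326762599048 204.88571150424693 [[0.0, -0.951, -0.311, 80.966], [1.0, 0.0, 0.0, 0.758], [-0.0, -0.311, 0.951, -143.184], [0.0, 0.0, 0.0, 1.0]]
```

View pics/scene0.png

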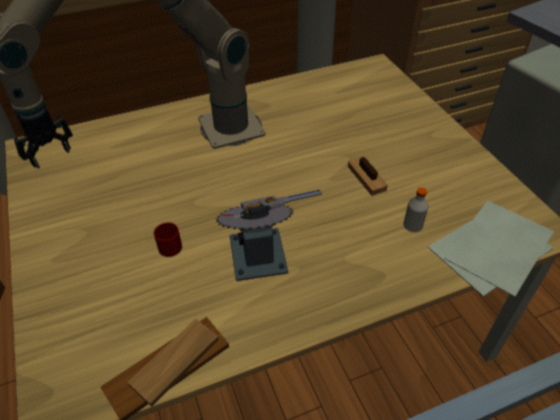

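View pics/top0.png

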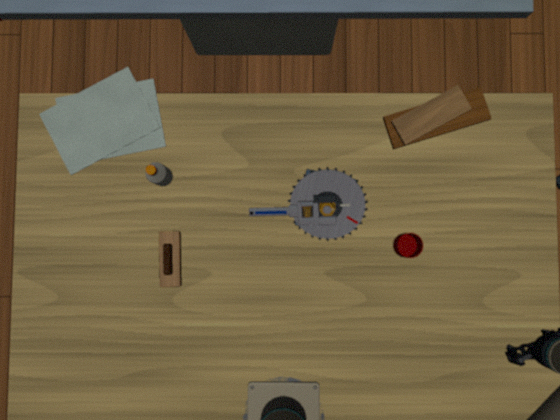

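```bash
cat > h.py <<'E'
from cell import *
import cv2,numpy as np
from scipy.spatial.transform import Rotation as R
def T(s):
    M=np.eye(4);M[:3,:3]=R.from_euler('xyz',s["tool_rot"]).as_matrix();M[:3,3]=s["eef_pos"];return M
def cam(n,s=None):
    m=camera_model(n);P=m["pose"] if n!="wrist" else T(s)@np.array(m["tool_from_camera"])
    return np.array(P),210/np.tan(np.radians(m["fov_y"]/2)),m["cx"],m["cy"]
def ray(c,u,v):
    P,f,cx,cy=c;d=P[:3,:3]@np.array([(u-cx)/f,(v-cy)/f,1.]);return P[:3,3],d/np.linalg.norm(d)
def onplane(c,u,v,p0,n):
    o,d=ray(c,u,v);n=np.array(n,float);return o+d*(n@(np.array(p0)-o))/(n@d)
def onz(c,u,v,z): return onplane(c,u,v,[0,0,z],[0,0,1])
def proj(c,p):
    P,f,cx,cy=c;q=P[:3,:3].T@(np.array(p)-P[:3,3]);return np.array([cx+f*q[0]/q[2],cy+f*q[1]/q[2]])
def tri(rs):
    A=sum(np.eye(3)-np.outer(d,d) for o,d in rs);b=sum((np.eye(3)-np.outer(d,d))@o for o,d in rs);return np.linalg.solve(A,b)
def shift(s,p): return (T(s)[:3,:3].T@(np.array(p)-np.array(s["eef_pos"]))/1000).round(4)
def snap(name):
    s=read_state();im=get_image("wrist");cv2.imwrite(f"pics/{name}.png",im);return s,im
E
python3 - <<'E'
from h import *
t=cam("top");print("nut",onz(t,327,209,180).round(),"worm",onz(t,307,211,180).round(),"inlayend",onz(t,250,212,180).round())
print("red",onz(t,352,219,150).round(),"tin",onz(t,408,245,75).round(),"block",onz(t,170,259,40).round(),"glue",onz(t,158,174,150).round())
s=read_state();n=onz(t,327,209,180)
print(shift(s,n+[-100,30,250]), np.degrees(s["tool_rot"]))
E
```

```text
nut [ 589. -114.  180.] worm [583. -62. 180.] inlayend [580.  87. 180.]
red [ 564. -183.  150.] tin [ 496. -347.   75.] block [453. 326.  40.] glue [683. 338. 150.]
[ 0.4121 -0.3743 -0.1989] [-1.79917586e+02  2.17110368e-04  2.39941904e+01]
```

Emit:
{"op": "move_arm", "data": {"series": [[[0.05,-0.033,-0.03],0.08],[[0.1,-0.066,-0.055],0.16],[[0.15,-0.099,-0.055],0.24],[[0.2,-0.132,-0.055],0.33],[[0.25,-0.165,-0.055],0.42]]}}

```text
clock: 0.78
eef_pos: [426.4, -339.1, 285.9]
tool_rot: [-3.14, 0.0, -0.004]
force: [0.6, -0.4, 0.1]
width: 85.2
```

Emit:
{"op": "move_arm", "data": {"series": [[[0.03,-0.05,0],0],[[0.06,-0.1,0],0],[[0.095,-0.15,0],0],[[0.13,-0.2,0],0],[[0.159,-0.249,0],0]], "claw": 0}}

```text
clock: 1.4
eef_pos: [587.4, -88.8, 286.0]
tool_rot: [-3.14, 0.0, -0.004]
force: [0.6, -0.3, 0.2]
width: 0.2
```

```bash
python3 - <<'E'
from h import *
s,im=snap("w1");print(s["eef_pos"],s["tool_rot"])
cv2.imwrite("pics/w1b.png",cv2.resize(im,(800,600),interpolation=cv2.INTER_CUBIC))
E
```

```text
[587.43026344 -88.81882874 285.98590786] [-3.14021401e+00  2.33735168e-04 -3.66960049e-03]
```

View pics/w1b.png

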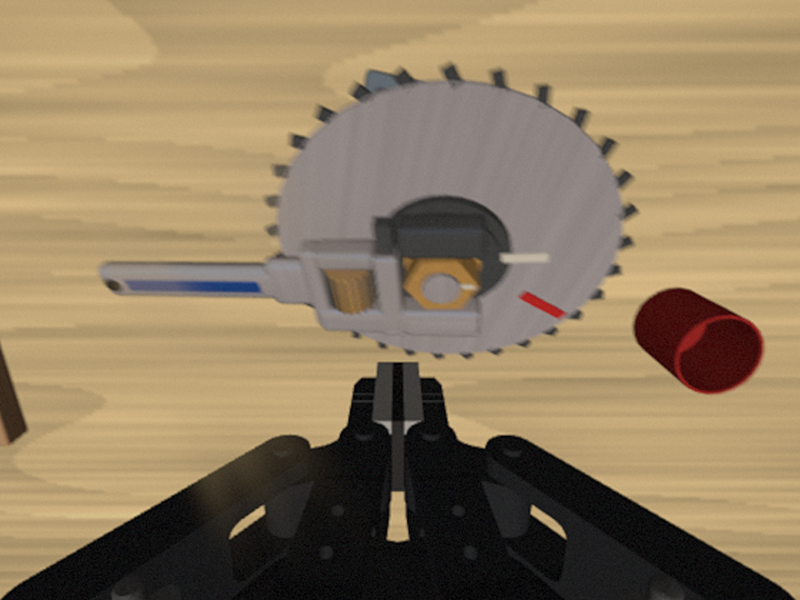

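```bash
python3 - <<'E'
from h import *
c=cam("scene")
im=cv2.imread("pics/scene0.png");cv2.imwrite("pics/sc.png",cv2.resize(im[150:290,190:350],(800,700))[:600])
for z in(0,12):
  p=[onz(c,u,v,z)[:2].round() for u,v in((230,256),(238,277),(287,271))];print(p, [np.linalg.norm(p[i]-p[i+1]).round() for i in(0,1)])
s={"eef_pos":[587.43,-88.82,285.99],"tool_rot":[-3.1402,.0002,-.0037]};w=cam("wrist",s);k=.7
im=cv2.imread("pics/w1.png");b,g,r=[im[...,i].astype(int) for i in range(3)]
def cen(m,n):
    num,l,st,ce=cv2.connectedComponentsWithStats(m.astype(np.uint8))
    for i in range(1,num):
        if st[i,4]>25: print(n,st[i].tolist(),ce[i].round(1))
cen((r>b*1.6)&(r>100)&(np.add.outer(np.arange(420),np.zeros(560))>170)&(np.add.outer(np.arange(420),np.zeros(560))<225)&(np.add.outer(np.zeros(420),np.arange(560))>220)&(np.add.outer(np.zeros(420),np.arange(560))<345),"brass")
cen((b>r*1.4)&(b>60),"blue"); cen((r>150)&(g<60),"red")
n=onz(w,440*k,288*k,180.6);print("stud",n)
for u,v in((350,290),(105,277),(265,277),(540,305),(525,258)):print(u,v,onz(w,u*k,v*k,180).round(1))
E
```

```text
[array([ 594., -197.]), array([ 675., -200.]), array([709., -64.])] [np.float64(81.0), np.float64(140.0)]
[array([ 603., -199.]), array([ 684., -202.]), array([717., -67.])] [np.float64(81.0), np.float64(139.0)]
brass [282, 181, 7, 8, 39] [284.8 183.6]
brass [282, 181, 54, 35, 921] [307.2 196.1]
brass [331, 181, 7, 9, 40] [333.8 184.5]
brass [228, 189, 31, 30, 670] [244.8 202.1]
blue [123, 197, 59, 8, 392] [154.1 200.1]
red [365, 205, 29, 17, 167] [379.  213.1]
stud [ 590.03492685 -112.52022282  180.6       ]
350 290 [588.8 -62.9 180. ]
105 277 [596.7  71.  180. ]
265 277 [596.5 -16.6 180. ]
540 305 [ 579.7 -168.6  180. ]
525 258 [ 606.7 -158.1  180. ]
```

View pics/sc.png

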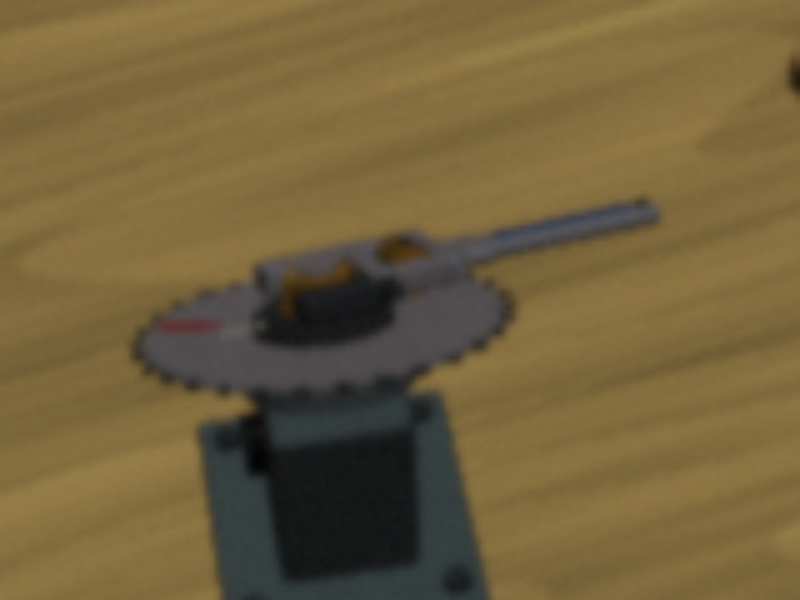

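```bash
python3 - <<'E'
from h import *
c=cam("scene");z=10
q=[onz(c,u,v,z)[:2] for u,v in((231,236),(237,276.5),(278,229),(287,270.5))]
for a,b in((0,1),(2,3),(1,3),(0,2)): d=q[b]-q[a];print(q[a].round(),q[b].round(),np.linalg.norm(d).round(),np.degrees(np.arctan2(d[1],d[0])).round(1))
print("mid",np.mean(q,0))
# refined: grey-teal foot mask edges
t=cam("top")
s={"eef_pos":[587.43,-88.82,285.99],"tool_rot":[-3.1402,.0002,-.0037]};w=cam("wrist",s)
im=cv2.imread("pics/w1.png")
# blade tooth-root rim: ellipse through rim points picked in 800-px view
P=np.array([[280,215],[288,160],[318,118],[360,95],[402,82],[450,79],[497,84],[540,98],[577,123],[603,157],[620,192],[624,232]],np.float32)*.7
e=cv2.fitEllipse(P);print("blade ellipse",e)
for yaw in(-14,-8,-4,0,4,8):
    a=np.radians(yaw);nz=np.array([-np.cos(a)*.4695,-np.sin(a)*.4695,.8829])
    N=onplane(w,308,201.6,[0,0,180.6],[0,0,1])-12*nz; B=N-21*nz+1.5*nz
    X=np.array([onplane(w,u,v,B,nz) for u,v in P]); r=np.linalg.norm(X-B,axis=1)
    print(yaw,N.round(1),r.round(1),r.std().round(2))
E
```

```text
[ 530. -172.] [ 679. -203.] 153.0 -11.9
[558. -31.] [714. -66.] 160.0 -12.7
[ 679. -203.] [714. -66.] 142.0 75.9
[ 530. -172.] [558. -31.] 144.0 78.6
mid [ 620.32708711 -118.00583406]
blade ellipse ((315.8940734863281, 146.60377502441406), (183.9249725341797, 242.1503448486328), 95.4320068359375)
-14 [ 595.5 -113.9  170. ] [ 98.  101.4 102.9 101.4 101.  100.2 100.4 100.7 100.2  98.8  99.3  99.9] 1.24
-8 [ 595.6 -113.3  170. ] [ 95.3 100.1 102.5 101.4 101.1 100.2 100.3 100.7 100.4  99.5 100.9 102.9] 1.8
-4 [ 595.7 -112.9  170. ] [ 93.8  99.5 102.4 101.5 101.2 100.3 100.3 100.7 100.6 100.1 102.3 105.2] 2.52
0 [ 595.7 -112.5  170. ] [ 92.5  99.  102.3 101.5 101.2 100.3 100.3 100.8 100.9 100.9 103.8 107.8] 3.35
4 [ 595.7 -112.1  170. ] [ 91.3  98.6 102.3 101.6 101.3 100.3 100.3 100.8 101.3 101.9 105.7 110.8] 4.27
8 [ 595.6 -111.7  170. ] [ 90.4  98.4 102.3 101.7 101.3 100.2 100.2 100.9 101.8 103.1 107.8 114. ] 5.29
```

```bash
python3 - <<'E'
from h import *
s={"eef_pos":[587.43,-88.82,285.99],"tool_rot":[-3.1402,.0002,-.0037]};w=cam("wrist",s)
a=np.radians(-13);nz=np.array([-np.cos(a)*.4695,-np.sin(a)*.4695,.8829])
N=onz(w,308,201.6,180.6)-12*nz
sx=np.array([np.cos(a)*.8829,np.sin(a)*.8829,.4695]);sy=np.cross(nz,sx);print("N",N,"nz",nz,"sx",sx,"sy",sy)
def loc(u,v,h,n):
    p=onplane(w,u,v,N+h*nz,nz);d=p-N;print(n,p.round(1),"r",np.hypot(d@sx,d@sy).round(1),"cw from sy deg",np.degrees(np.arctan2(d@sx,d@sy)).round(1),(d@sx).round(1),(d@sy).round(1))
loc(244.8,203.5,12,"worm"); loc(154.1,200.1,6,"inlay mid")
loc(73,190,6,"tip up");loc(80,205,6,"tip low");loc(185,182,6,"up r");loc(185,206,6,"lo r")
loc(70,194,6,"tip");loc(379,213,-19.5,"red");loc(368,180.6,-9,"strip")
for u,v,n in((307.2,198,"nut"),(281.6,188,"nutL"),(337,188,"nutR"),(316,180,"nut up"),(318,214,"nut low")):loc(u,v,9,n)
E
```

```text
N [ 595.52452779 -113.78759706  170.0052    ] nz [-0.45746675  0.10561452  0.8829    ] sx [ 0.86027133 -0.19860929  0.4695    ] sy [ 2.24938156e-01  9.74314194e-01 -1.38777878e-17]
worm [586.  -61.9 172.5] r 51.4 cw from sy deg -19.7 -17.3 48.4
inlay mid [583.7  18.4 154.8] r 133.5 cw from sy deg -19.1 -43.6 126.2
tip up [591.8  89.8 150.5] r 204.4 cw from sy deg -15.0 -52.8 197.5
tip low [575.1  91.9 141.6] r 208.5 cw from sy deg -20.1 -71.7 195.8
up r [603.2 -13.9 168.8] r 100.0 cw from sy deg -7.9 -13.8 99.1
lo r [578.3  -8.  155.2] r 108.1 cw from sy deg -23.3 -42.7 99.2
tip [587.3  95.  147.6] r 210.1 cw from sy deg -16.3 -59.1 201.6
red [ 566.3 -181.9  140.9] r 77.2 cw from sy deg -160.8 -25.3 -72.9
strip [ 604.2 -161.2  170. ] r 47.4 cw from sy deg 159.1 16.9 -44.3
nut [ 592.3 -112.   178.3] r 1.3 cw from sy deg 38.1 0.8 1.0
nutL [601.1 -91.8 180.5] r 23.3 cw from sy deg 13.3 5.4 22.7
nutR [ 602.6 -133.7  186.2] r 25.1 cw from sy deg 135.3 17.6 -17.8
nut up [ 609.2 -117.4  187.7] r 20.8 cw from sy deg 91.3 20.8 -0.5
nut low [ 576.3 -121.9  171.2] r 18.9 cw from sy deg -130.4 -14.4 -12.2
```

Emit:
{"op": "move_arm", "data": {"series": [[[0,0,0],0.18],[[0,0,0],0.36],[[0,0,0],0.54],[[0,0,0],0.72],[[0,0,0],0.9]]}}

```text
clock: 2.08
eef_pos: [591.1, -78.4, 285.3]
tool_rot: [-3.134, 0.006, -0.899]
force: [0.2, -0.3, 0.1]
width: 0.5
```

Emit:
{"op": "move_arm", "data": {"series": [[[0,0,0.01],0.17],[[0,0,0.02],0.34],[[0,0,0.03],0.52],[[0,0,0.04],0.52],[[0,0,0.05],0.52]]}}

```text
clock: 2.7
eef_pos: [591.1, -77.8, 234.7]
tool_rot: [-3.138, 0.009, -1.416]
force: [-0.0, -0.1, -0.7]
width: 0.2
```

```bash
python3 - <<'E'
from h import *
s=read_state();print(s["eef_pos"],s["tool_rot"],np.round(s["qpos"],2),s["clock"])
c=np.array([585.6,-60.3,0]);u=np.array([.989,.148,0]);e=np.array([-.148,.989,0])
for k in(-10,10):
  p=c-6.7*u+k*e;p[2]=185;print(p,shift(s,p))
E
```

```text
[591.12636772 -77.84691476 234.67744681] [-3.13800144  0.00883383 -1.41556327] [-0.18  0.58  0.43  1.68 -0.3   0.95 -2.62] 2.7
[580.4537 -71.1816 185.    ] [-0.0078  0.0097  0.0497]
[577.4937 -51.4016 185.    ] [-0.0278  0.0096  0.0499]
```

Emit:
{"op": "move_arm", "data": {"series": [[[-0.004,0.005,0.02],0],[[-0.008,0.0097,0.04],0],[[-0.008,0.0097,0.05],0],[[-0.008,0.0097,0.05],0]]}}

```text
clock: 3.2
eef_pos: [580.3, -71.2, 184.2]
tool_rot: [-3.139, 0.009, -1.415]
force: [-0.8, 0.3, -0.2]
width: 0.1
```

```bash
python3 - <<'E'
from h import *
s,im=snap("w2");print(s["eef_pos"],s["tool_rot"],s["force"])
cv2.imwrite("pics/w2b.png",cv2.resize(im,(800,600),interpolation=cv2.INTER_CUBIC))
E
```

```text
[580.34731614 -71.17113216 184.21668448] [-3.13878571  0.00897955 -1.41487114] [-0.81349421  0.28613344 -0.18517655]
```

View pics/w2b.png

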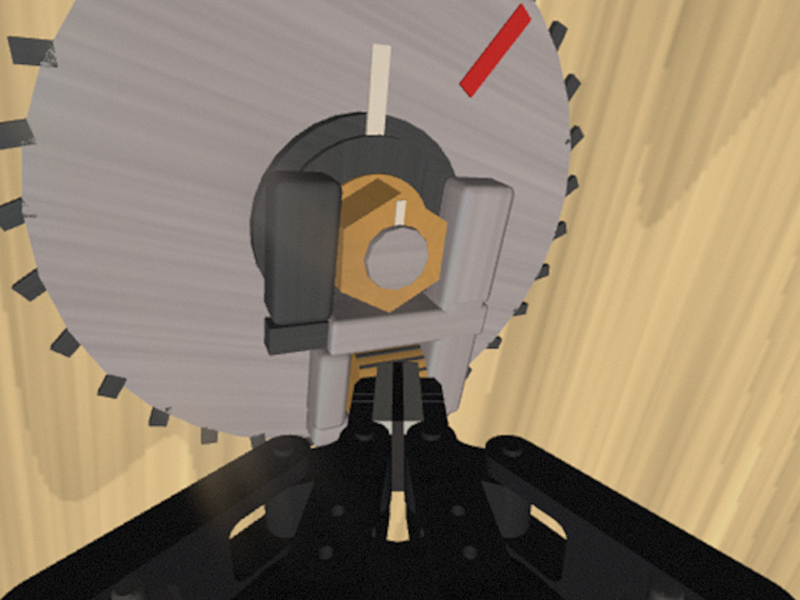

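Emit:
{"op": "move_arm", "data": {"series": [[[0,0.002,0.004],0],[[0,0.002,0.007],0],[[0,0.002,0.008],0]]}}

```text
clock: 3.62
eef_pos: [578.9, -71.6, 176.9]
tool_rot: [-3.137, 0.009, -1.415]
force: [0.2, -0.4, 0.4]
width: 0.2
```

Emit:
{"op": "move_arm", "data": {"series": [[[0,0,0.001],0],[[0,0,0.0015],0],[[0,0,0.0015],0]]}}

```text
clock: 4.0
eef_pos: [579.0, -71.6, 175.4]
tool_rot: [-3.137, 0.009, -1.415]
force: [-0.3, 0.2, 0.4]
width: -0.1
```

Emit:
{"op": "move_arm", "data": {"series": [[[0,0,0.001],0],[[0,0,0.001],0]]}}

```text
clock: 4.25
eef_pos: [579.2, -71.6, 174.6]
tool_rot: [-3.137, 0.008, -1.415]
force: [0.2, -0.0, 1.5]
width: 0.0
```

Emit:
{"op": "move_arm", "data": {"series": [[[0,0,0.001],0],[[0,0,0.001],0]]}}

```text
clock: 4.5
eef_pos: [579.2, -71.6, 173.9]
tool_rot: [-3.137, 0.009, -1.415]
force: [-0.8, 0.4, 4.2]
width: -0.0
```

Emit:
{"op": "move_arm", "data": {"series": [[[0,0,0.0015],0],[[0,0,0.0015],0]]}}

```text
clock: 4.75
eef_pos: [578.7, -71.7, 173.0]
tool_rot: [-3.137, 0.009, -1.415]
force: [-2.8, -0.8, 8.3]
width: -0.1
```

Emit:
{"op": "move_arm", "data": {"series": [[[-0.004,0,0.001],0],[[-0.008,0,0.001],0],[[-0.012,0,0.001],0]]}}

```text
clock: 5.12
eef_pos: [577.3, -63.0, 173.3]
tool_rot: [-3.136, 0.005, -1.417]
force: [-1.7, -5.1, 8.0]
width: 0.1
```

Emit:
{"op": "move_arm", "data": {"series": [[[-0.004,0,0.001],0],[[-0.008,0,0.001],0],[[-0.011,0,0.001],0]]}}

```text
clock: 5.5
eef_pos: [576.4, -54.5, 173.3]
tool_rot: [-3.134, 0.002, -1.419]
force: [-1.0, -2.1, 4.9]
width: -0.1
```

```bash
python3 - <<'E'
from h import *
s,im=snap("w3");print(s["eef_pos"],s["force"])
a=cv2.imread("pics/w2.png")[100:280,150:380]; b=im[100:280,150:380]
cv2.imwrite("pics/w3b.png",cv2.resize(np.hstack([a,b]),(800,313),interpolation=cv2.INTER_CUBIC))
E
```

```text
[576.35246016 -54.45129685 173.25805589] [-1.00224223 -2.13730322  4.91858356]
```

View pics/w3b.png

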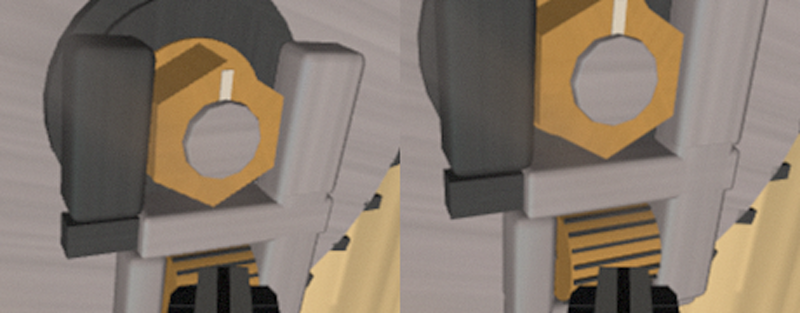

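Emit:
{"op": "move_arm", "data": {"series": [[[0,0,-0.006],0],[[0.01,0,-0.006],0],[[0.019,-0.0005,-0.006],0],[[0.019,-0.0005,-0.001],0],[[0.019,-0.0005,0.0005],0]]}}

```text
clock: 6.18
eef_pos: [580.1, -73.8, 172.9]
tool_rot: [-3.133, 0.001, -1.419]
force: [-1.0, -3.2, 9.7]
width: 0.2
```

Emit:
{"op": "move_arm", "data": {"series": [[[-0.001,0,0.0018],0],[[-0.006,0,0.002],0],[[-0.011,0,0.002],0],[[-0.016,0,0.002],0]]}}

```text
clock: 6.68
eef_pos: [578.8, -61.5, 173.3]
tool_rot: [-3.13, -0.004, -1.422]
force: [-2.9, -6.4, 16.0]
width: 0.2
```

Emit:
{"op": "move_arm", "data": {"series": [[[-0.006,0,0.001],0],[[-0.011,0,0.001],0],[[-0.014,0,0.0012],0]]}}

```text
clock: 7.05
eef_pos: [576.7, -47.5, 172.1]
tool_rot: [-3.129, -0.003, -1.422]
force: [0.5, 1.0, 0.0]
width: -0.0
```

Emit:
{"op": "move_arm", "data": {"series": [[[0,0,-0.006],0],[[0.011,0,-0.006],0],[[0.022,0,-0.006],0],[[0.022,0,-0.001],0],[[0.022,0,0.0005],0]]}}

```text
clock: 7.68
eef_pos: [580.8, -72.3, 173.0]
tool_rot: [-3.127, -0.006, -1.424]
force: [-3.1, -4.2, 14.4]
width: -0.0
```

Emit:
{"op": "move_arm", "data": {"series": [[[-0.006,0,0.0006],0],[[-0.012,0,0.0006],0],[[-0.018,0,0.0008],0],[[-0.023,0,0.0008],0],[[-0.025,0,0.0008],0]]}}

```text
clock: 8.3
eef_pos: [577.2, -47.6, 172.1]
tool_rot: [-3.127, -0.006, -1.425]
force: [-1.0, 0.1, 0.2]
width: -0.4
```

Emit:
{"op": "move_arm", "data": {"series": [[[0,0,-0.007],0],[[0.012,0,-0.007],0],[[0.024,0,-0.007],0],[[0.024,0,-0.002],0],[[0.024,0,-0.0005],0]]}}

```text
clock: 8.93
eef_pos: [581.5, -73.8, 173.5]
tool_rot: [-3.125, -0.009, -1.426]
force: [-1.4, -3.6, 10.7]
width: -0.1
```

Emit:
{"op": "move_arm", "data": {"series": [[[-0.006,0.001,0.001],0],[[-0.012,0.001,0.001],0],[[-0.016,0.001,0.0012],0]]}}

```text
clock: 9.3
eef_pos: [579.9, -62.7, 174.1]
tool_rot: [-3.121, -0.015, -1.429]
force: [-0.6, -9.4, 11.5]
width: -0.3
```

Emit:
{"op": "move_arm", "data": {"series": [[[-0.006,0,0.001],0],[[-0.011,0,0.001],0],[[-0.012,0,0],0]]}}

```text
clock: 9.68
eef_pos: [577.8, -50.8, 173.9]
tool_rot: [-3.121, -0.015, -1.429]
force: [-1.0, -0.2, 0.6]
width: -0.0
```

```bash
python3 - <<'E'
from h import *
s,im=snap("w4");print(s["eef_pos"],s["force"])
cv2.imwrite("pics/w4b.png",cv2.resize(im[60:270,130:410],(800,600),interpolation=cv2.INTER_CUBIC))
E
```

```text
[577.81210685 -50.81754036 173.85466329] [-0.98112976 -0.23490535  0.64797535]
```

View pics/w4b.png

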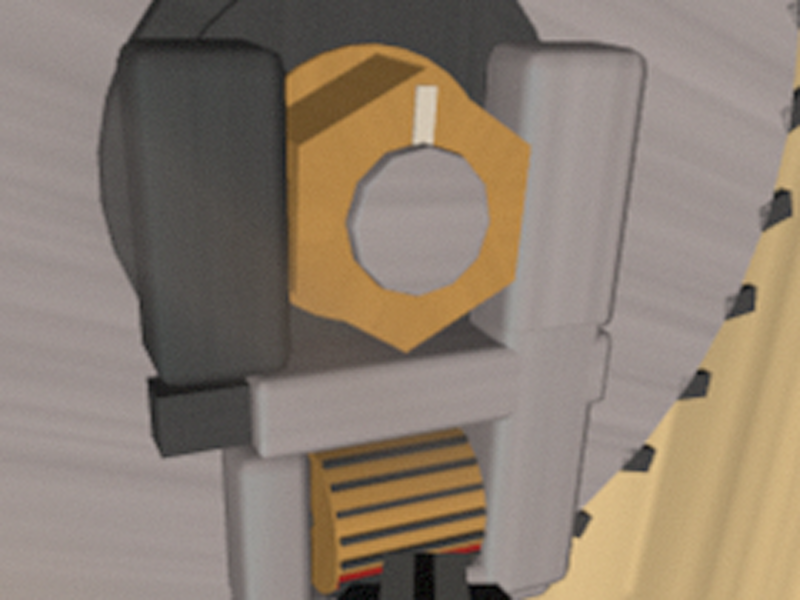

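Emit:
{"op": "move_arm", "data": {"series": [[[0,0,-0.007],0],[[0.01,0,-0.007],0],[[0.021,0,-0.007],0],[[0.021,0,-0.001],0],[[0.021,0,0.0005],0]]}}

```text
clock: 10.35
eef_pos: [581.6, -72.8, 174.0]
tool_rot: [-3.12, -0.017, -1.43]
force: [-0.8, -2.9, 9.0]
width: -0.1
```

Emit:
{"op": "move_arm", "data": {"series": [[[-0.006,0,0.0014],0],[[-0.012,0,0.0014],0],[[-0.016,0,0.0016],0]]}}

```text
clock: 10.72
eef_pos: [580.5, -63.3, 174.2]
tool_rot: [-3.117, -0.025, -1.434]
force: [-2.1, -11.1, 12.2]
width: -0.2
```

Emit:
{"op": "move_arm", "data": {"series": [[[-0.006,0,0.001],0],[[-0.011,0,0.001],0],[[-0.012,0,-0.001],0]]}}

```text
clock: 11.1
eef_pos: [578.3, -51.9, 174.8]
tool_rot: [-3.117, -0.025, -1.435]
force: [0.0, 0.3, 0.8]
width: 0.1
```

```bash
python3 - <<'E'
from h import *
s,im=snap("w5");print(s["eef_pos"],s["force"])
cv2.imwrite("pics/w5b.png",cv2.resize(im[60:270,130:410],(800,600),interpolation=cv2.INTER_CUBIC))
E
```

```text
[578.34242911 -51.88257929 174.82616704] [0.04981699 0.31369187 0.76382069]
```

View pics/w5b.png

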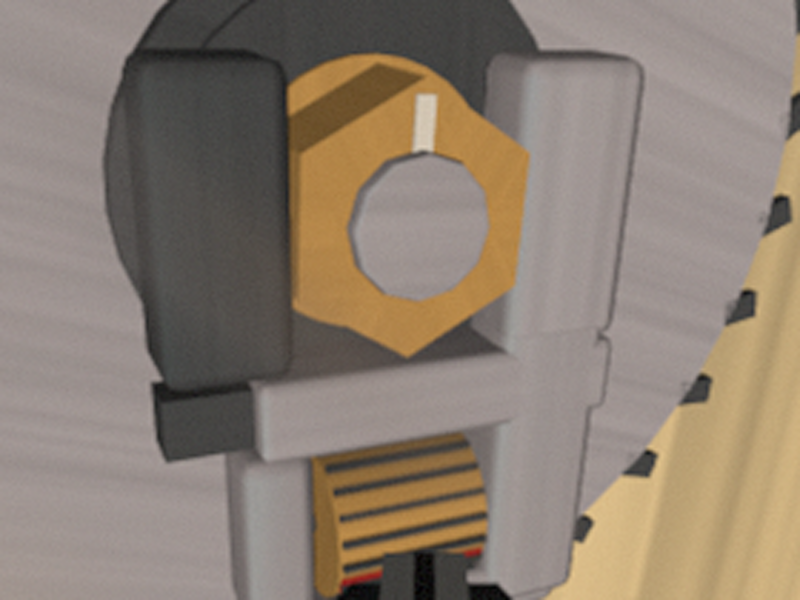

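```bash
cat > path.py <<'E'
from h import *
a=np.radians(-13);nz=np.array([-np.cos(a)*.4695,-np.sin(a)*.4695,.8829]);N=np.array([595.5,-113.8,170])
sx=np.array([np.cos(a)*.8829,np.sin(a)*.8829,.4695]);sy=np.cross(nz,sx)
def way(phi,r=150,back=0):
    f=np.radians(phi);x=np.cos(f)*sy+np.sin(f)*sx;y=np.cross(nz,x)
    c=N+r*x+12*y+6*nz; h=np.array([x[1],-x[0],0]);h/=np.linalg.norm(h)
    p=c-(11+back)*h;p[2]=c[2]-12;return p,np.arctan2(h[1],h[0])
E
python3 - <<'E'
from path import *
s=read_state();print(s["eef_pos"],s["tool_rot"],np.round(s["qpos"],2))
p,y=way(-21,back=15);print("approach",p.round(),y.round(3),shift(s,p))
for f in range(-21,26,5):
    p,y=way(f);print(f,p.round(1),y.round(3))
E
```

```text
[578.59356428 -50.95867333 174.82885758] [-3.11686572 -0.02420106 -1.43409424] [-0.24  0.62  0.42  1.81 -0.33  0.75 -2.66]
approach [542.  29. 133.] 0.1 [-0.0856  0.0267  0.0393]
-21 [556.5  30.9 132.8] 0.1
-16 [568.   34.4 138.5] 0.021
-11 [579.6  36.7 144.3] -0.057
-6 [591.4  37.9 150.3] -0.134
-1 [603.1  38.  156.4] -0.211
4 [614.8  36.9 162.6] -0.289
9 [626.2  34.6 168.7] -0.366
14 [637.4  31.3 174.9] -0.444
19 [648.3  26.9 180.9] -0.522
24 [658.7  21.4 186.8] -0.601
```

Emit:
{"op": "move_arm", "data": {"series": [[[-0.005,0.01,-0.03],0],[[-0.02,0.02,-0.06],-0.15],[[-0.04,0.03,-0.06],-0.33],[[-0.06,0.04,-0.06],-0.51],[[-0.08,0.045,-0.06],-0.69]]}}

```text
clock: 11.78
eef_pos: [520.5, 24.8, 231.4]
tool_rot: [-3.138, -0.033, -0.737]
force: [-0.0, -0.4, 0.3]
width: 0.3
```

Emit:
{"op": "move_arm", "data": {"series": [[[0.002,-0.003,0.01],-0.17],[[0.004,-0.007,0.02],-0.34],[[0.006,-0.01,0.03],-0.51],[[0.008,-0.013,0.04],-0.68],[[0.008,-0.013,0.05],-0.84]]}}

```text
clock: 12.4
eef_pos: [536.5, 28.9, 180.9]
tool_rot: [3.12, -0.024, 0.109]
force: [0.2, 1.0, -0.2]
width: 0.1
```

```bash
python3 - <<'E'
from path import *
s,im=snap("w6");print(s["eef_pos"],s["tool_rot"],s["force"],s["clock"])
cv2.imwrite("pics/w6b.png",im)
p,y=way(-21,back=12);print(p,y,shift(s,p))
w=cam("wrist",s);x,_=way(-21);f=np.radians(-21);X=np.cos(f)*sy+np.sin(f)*sx;Y=np.cross(nz,X)
for r in(100,150,205):
  for k in(-12,12): print(r,k,proj(w,N+r*X+k*Y+6*nz).round())
E
```

```text
[536.4815761   28.87108637 180.93841582] [ 3.12003712 -0.02393252  0.10947168] [ 0.17367709  0.98087848 -0.18467092] 12.4
[544.52111228  29.69136908 132.79984663] 0.09988894907466245 [ 0.0069 -0.001   0.0483]
100 -12 [374. 159.]
100 12 [367. 196.]
150 -12 [274. 156.]
150 12 [276. 192.]
205 -12 [172. 153.]
205 12 [184. 187.]
```

View pics/w6b.png

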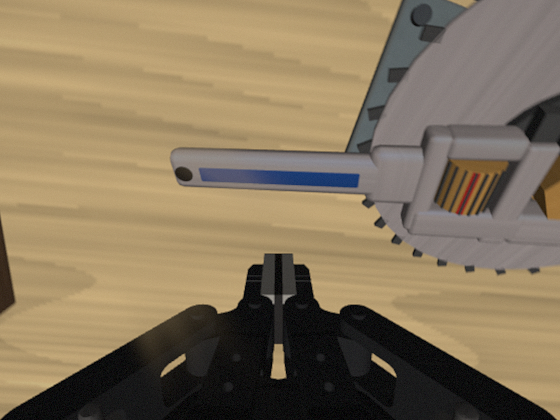

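Emit:
{"op": "move_arm", "data": {"series": [[[0,-0.001,0.02],0],[[0,-0.001,0.04],0],[[0.002,-0.001,0.048],0],[[0.01,-0.001,0.048],0]]}}

```text
clock: 12.95
eef_pos: [546.3, 30.0, 131.7]
tool_rot: [3.12, -0.02, 0.113]
force: [0.2, 0.3, -0.7]
width: 0.3
```

Emit:
{"op": "move_arm", "data": {"series": [[[0.005,0,0],0],[[0.01,0,0],0],[[0.012,0,0],0]]}}

```text
clock: 13.32
eef_pos: [556.9, 31.4, 131.9]
tool_rot: [3.12, -0.017, 0.113]
force: [-5.1, 0.1, 1.7]
width: 0.4
```

Emit:
{"op": "move_arm", "data": {"series": [[[0.005,-0.001,-0.0025],0.03],[[0.01,-0.0015,-0.005],0.07],[[0.015,-0.002,-0.0075],0.1],[[0.02,-0.0025,-0.01],0.14],[[0.025,-0.003,-0.0125],0.17]]}}

```text
clock: 13.95
eef_pos: [581.4, 37.1, 144.9]
tool_rot: [3.123, -0.02, -0.059]
force: [-4.2, -1.4, -0.0]
width: -0.1
```

```bash
python3 - <<'E'
from path import *
s=read_state();print(s["eef_pos"],s["tool_rot"],s["force"],s["qd"])
for f in (-12,-6,-1,4): p,y=way(f);print(f,shift(s,p),round(s["tool_rot"][2]-y,3))
E
```

```text
[581.40000292  37.14234776 144.90531619] [ 3.12304019 -0.02029961 -0.05935924] [-4.24747343 -1.43286658 -0.015544  ] [-0.05164701  0.01977826  0.07790427 -0.12262446 -0.06160232  0.10747033
 -0.17968254]
-12 [-0.0041  0.001   0.0017] -0.018
-6 [ 0.01   -0.0013 -0.0052] 0.075
-1 [ 0.0219 -0.0019 -0.0111] 0.152
4 [ 0.0337 -0.0014 -0.017 ] 0.229
```

Emit:
{"op": "move_arm", "data": {"series": [[[0.005,-0.001,-0.0025],0.03],[[0.01,-0.0013,-0.005],0.07],[[0.015,-0.0017,-0.0078],0.11],[[0.021,-0.0019,-0.0108],0.15],[[0.027,-0.0018,-0.0138],0.19]]}}

```text
clock: 14.58
eef_pos: [608.5, 37.5, 159.4]
tool_rot: [3.127, -0.023, -0.252]
force: [-5.2, -0.9, -0.9]
width: 0.0
```

```bash
python3 - <<'E'
from path import *
s=read_state();print(s["eef_pos"],s["tool_rot"],s["force"])
for f in (0,4,8,12,16): p,y=way(f);print(f,shift(s,p),round(s["tool_rot"][2]-y,3))
E
```

```text
[608.54769777  37.54096498 159.36650277] [ 3.12719736 -0.02339406 -0.2520867 ] [-5.21442244 -0.8903867  -0.88016182]
0 [-0.0031  0.0005  0.0016] -0.025
4 [ 0.0063 -0.0009 -0.0031] 0.036
8 [ 0.0157 -0.0014 -0.0078] 0.098
12 [ 0.0251 -0.0013 -0.0125] 0.16
16 [ 0.0346 -0.0004 -0.0171] 0.223
```

Emit:
{"op": "move_arm", "data": {"series": [[[0.005,-0.0008,-0.0025],0.03],[[0.01,-0.0011,-0.005],0.06],[[0.015,-0.0014,-0.0075],0.1],[[0.02,-0.0014,-0.01],0.13],[[0.025,-0.0013,-0.0125],0.16]]}}

```text
clock: 15.2
eef_pos: [633.1, 32.8, 172.5]
tool_rot: [3.131, -0.025, -0.414]
force: [-4.3, -1.0, 0.0]
width: -0.4
```

```bash
python3 - <<'E'
from path import *
s=read_state();print(s["eef_pos"],s["tool_rot"],s["force"])
for f in (12,14,16,18,19,20,22): p,y=way(f);print(f,shift(s,p),round(s["tool_rot"][2]-y,3))
E
```

```text
[633.08211053  32.7789569  172.54849148] [ 3.13106511 -0.02524701 -0.41401782] [-4.33713276 -1.04030982  0.03711306]
12 [-0.0001  0.0001  0.0001] -0.002
14 [ 0.0046 -0.0004 -0.0022] 0.03
16 [ 0.0094 -0.0006 -0.0045] 0.061
18 [ 0.0141 -0.0006 -0.0068] 0.092
19 [ 0.0165 -0.0006 -0.0079] 0.108
20 [ 0.0189 -0.0005 -0.0091] 0.124
22 [ 0.0236 -0.0002 -0.0113] 0.156
```

Near the stop now, so smaller steps with force checks.

Emit:
{"op": "move_arm", "data": {"series": [[[0.004,-0.0004,-0.002],0.03],[[0.008,-0.0006,-0.004],0.05],[[0.011,-0.0006,-0.0055],0.07],[[0.014,-0.0006,-0.0068],0.09]]}}

```text
clock: 15.7
eef_pos: [646.1, 27.9, 179.8]
tool_rot: [3.134, -0.026, -0.505]
force: [-4.2, -0.5, -1.2]
width: 0.1
```

Emit:
{"op": "move_arm", "data": {"series": [[[0.0015,0,-0.0008],0],[[0.003,0,-0.0015],0.01]]}}

```text
clock: 15.95
eef_pos: [648.0, 27.0, 181.0]
tool_rot: [3.133, -0.024, -0.515]
force: [-6.4, 0.2, -1.9]
width: 0.2
```

Emit:
{"op": "move_arm", "data": {"series": [[[0.0015,0,-0.0005],0],[[0.003,0,-0.001],0]]}}

```text
clock: 16.2
eef_pos: [648.9, 26.5, 181.3]
tool_rot: [3.133, -0.02, -0.515]
force: [-8.3, 0.4, -2.7]
width: -0.1
```

Emit:
{"op": "move_arm", "data": {"series": [[[0.0015,0,-0.0003],0],[[0.003,0,-0.0005],0]]}}

```text
clock: 16.45
eef_pos: [649.5, 26.2, 181.2]
tool_rot: [3.132, -0.015, -0.514]
force: [-7.9, 1.1, -1.2]
width: 0.1
```

Emit:
{"op": "move_arm", "data": {"series": [[[0.003,0,0],0],[[0.005,0,0],0],[[0.006,0,0],0],[[0.006,0,0],0]]}}

```text
clock: 16.95
eef_pos: [651.6, 25.2, 180.6]
tool_rot: [3.13, -0.008, -0.513]
force: [-10.9, 2.7, 2.0]
width: -0.1
```

```bash
python3 - <<'E'
from path import *
s=read_state();print(s["eef_pos"],s["force"],shift(s,way(19.1)[0]))
E
```

```text
[651.61348009  25.16943192 180.60522429] [-10.91846979   2.67321694   1.96470584] [-0.0035  0.0002 -0.0004]
```

Emit:
{"op": "move_arm", "data": {"series": [[[-0.01,0,0],0],[[-0.03,0,-0.01],0],[[-0.05,0,-0.05],0],[[-0.07,0.04,-0.09],0],[[-0.09,0.08,-0.11],0]]}}

```text
clock: 17.58
eef_pos: [536.2, 1.0, 294.0]
tool_rot: [3.135, -0.016, -0.512]
force: [0.2, -1.3, 0.4]
width: -0.0
```

```bash
python3 - <<'E'
from path import *
s,im=snap("w7");print(s["eef_pos"],s["tool_rot"],s["force"])
w=cam("wrist",s);n=proj(w,N+9*nz);print("nut px",n)
cv2.imwrite("pics/w7b.png",cv2.resize(im,(800,600),interpolation=cv2.INTER_CUBIC))
E
```

```text
[536.21486573   0.97121704 293.99840308] [ 3.13514761 -0.01622274 -0.51170928] [ 0.21353349 -1.29737091  0.38373917]
nut px [376.69621719  66.53583202]
```

View pics/w7b.png

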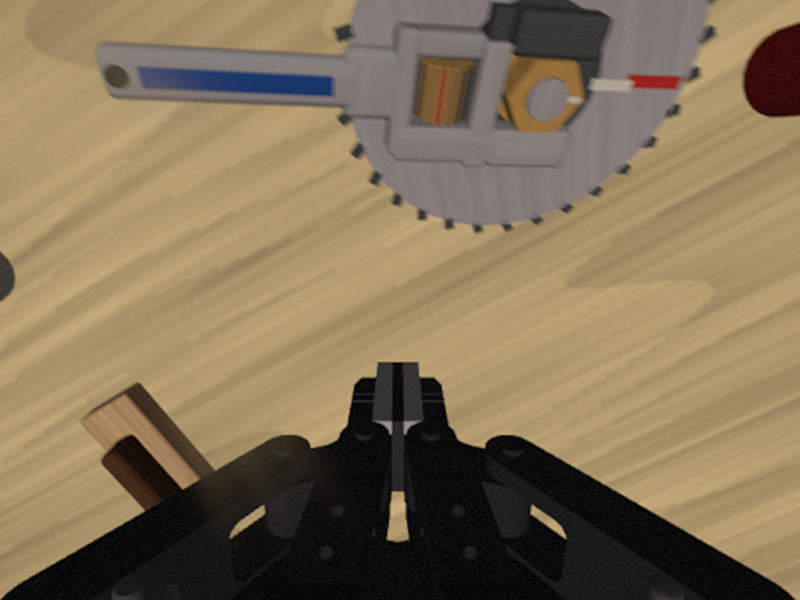

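```bash
python3 - <<'E'
from path import *
s={"eef_pos":[536.215,.971,293.998],"tool_rot":[3.13515,-.01622,-.51171]};w=cam("wrist",s);k=.7
def loc(u,v,h,n):
    d=onplane(w,u*k,v*k,N+h*nz,nz)-N;print(n,np.hypot(d@sx,d@sy).round(1),np.degrees(np.arctan2(d@sx,d@sy)).round(1))
for h in(-9,-19):loc(610,85,h,"strip")
loc(633,84.5,-19,"strip end"); loc(655,81,-19.5,"red");loc(634,82,-19.5,"red near");loc(678,81.5,-19.5,"red far")
loc(115,76,6,"tip");loc(235,79,6,"inlay mid");loc(443,90,13,"worm");loc(548,98,12,"stud")
E
```

```text
strip 49.0 -160.8
strip 55.6 -157.2
strip end 69.8 -158.5
red 83.0 -160.5
red near 70.1 -159.6
red far 97.9 -160.6
tip 200.4 19.5
inlay mid 148.8 19.8
worm 51.3 21.9
stud 4.3 -158.4
```

```bash
python3 -c "
from h import *
s=read_state();print(s['clock'],s['force'],np.abs(s['qd']).max());print(finish_job())"
```

```text
17.625 [-5.67188556 -3.26016463 -0.03203618] 0.06466563219639136
the job is handed in; nothing more can be done
None
```

The jaw is snug on the nut, the nut is at its stop, and I handed the job in at 17.6 s. The hand-in gave no verdict.

**Closing the jaw:** I rolled the worm with five fingertip strokes at about 8–16 N. On the last two strokes the drag rose from about 5–6 N to 9–11 N. Pictures taken after each of them showed the worm's lines and the jaw unchanged, so the finger was slipping and the jaw was snug.

**Turning the nut:** I pushed the handle clockwise with the shut fingers at about 4–5 N. The force rose to about 11 N at the expected angle, and the handle moved only a few more millimetres. I then backed the arm off.

**Last checks:**
- **Nut:** the white strip measures -160.8° and the red mark -160.5°, where the strip started at 159.1°. That is a turn of about 0.70 rad. The strip figure uses the same assumed height as the first measurement; assuming it lies at blade level gives -157.2°, which is about 0.06 rad off the mark.
- **Wrench:** the handle measures 19.5–19.8°, within about 1° of opposite the strip, which fits a snug jaw.
- **Bystanders:** the arm stayed well clear of the glue bottle, push block and tin, but I did not measure their positions again.
- **Disagreements:** the stud measured about 4 mm off its earlier position in the last view, along the strip's direction, so it hardly affects the angles. The final force reading was about 6.5 N with the gripper clear of everything in the last picture. I took it for the arm still settling (joint speeds up to 0.06 rad/s) and did not wait to confirm it.

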